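Close up a sensor unit and seat its filter collar

TASK

Close up the sensor unit: first press its two orange hinged covers down until each clicks and stays shut by itself. Then turn the black knurled collar until its hidden keyway drops over the pin (clockwise seen from above is the short way), push it fully home, and finish while still holding it there against its spring: do not let go. Leave the other things on the bench where they are.

Things in the scene. Friction and masses are not known exactly. Their poses are not given: they have to be found in the camera images.
- housing: The sensor unit, bolted down, does not move. Origin: centre of the underside of its base plate, on the bench; z up. Footprint 130 mm (x) by 270 mm (y, its long axis). Centre block 100 x 72 mm, top 50 mm above the origin. Terminal compartments with orange covers at its +y and -y ends; end walls 113 mm from the centre, 46 mm high.
- turret_top (a point): Centre of the top of the fixed round turret (49 mm diameter, on the housing's vertical axis, 70 mm above its origin) that carries the collar and hides the pin. The collar's keyway is nowhere visible or measured: it meets the pin after 25 to 140 degrees of clockwise turn (from above) from the start, and drops within about 6 degrees either side of that angle, at no other.
- collar: Sliding core of the black knurled collar; moves up and down with it but does not turn with it. Origin: centre of the collar's underside, on the housing's vertical axis. A spring (450 N/m; 2 N at top, 7 N at bottom) holds it up, 84 mm above the housing's origin. Pushed down it stops on the hidden pin at 79 mm, or, with the keyway over the pin, goes to a firm stop at 72 mm: home.
- collar_grip (a point): Middle of the knurled part of the collar (a cylinder of 52 mm diameter, 28 mm high), 14 mm above the collar's underside, on its axis: the height to grip. The collar turns easily (0.02 N m) and without end, stays at the angle where it is left, but springs up when let go. Once it is home, the pin stops it from turning on.
- cover_a (a joint): Angle of the orange cover at the housing's +y end, rad: 0 shut (level), grows as it opens upward, 0.45 to 0.8 at the start. A plate 84 mm wide (housing x), 65 mm from hinge to free edge. Friction nearly holds its angle (it may creep open), but from under 0.4 a spring lifts it again unless shut. A sprung catch at the free edge resists from 0.16 down (5 to 12 N, pressed 42 mm from the hinge), then holds it shut at about 0.015.
- cover_b (a joint): As cover_a, for the mirrored orange cover at the housing's -y end (free edge towards -y).
- cover_a_hinge (a point): Middle of the hinge line of cover_a (along the housing's x), at y = +38 mm, z = 47 mm in the housing's frame. Shut, the cover's upper face lies 48.5 mm above the housing's origin. A straight push down at 42 mm from the hinge line meets the cover at every starting angle and shuts it.
- cover_b_hinge (a point): Middle of the hinge line of cover_b, at y = -38 mm, z = 47 mm in the housing's frame; otherwise as cover_a_hinge.
- driver: Green and black power screwdriver lying down, 200 mm long, 38 mm thick, origin under its middle. Leave alone.
- screwdriver: Red-handled screwdriver lying on the bench, origin near its middle. Leave alone.
- mug: White mug, 80 mm diameter, 90 mm high, origin under its centre. Leave alone.
- parts_tray: Blue tray 110 x 90 x 30 mm, origin under its centre. Leave alone.
- mouse: Black computer mouse, 105 x 62 x 34 mm, origin under its centre. Leave alone.
- spare_ring: Loose dark steel ring, 52 mm diameter, 18 mm high, lying on the bench, origin under its centre. Not part of the job, leave alone.
- flux_jar: Amber jar with a yellow cap, 52 mm diameter, 70 mm high, origin under its centre. Leave alone.

How it is judged (in metres and radians):
On the way, in this order (a step that is already met when the one before it is completed fails the run):
1. both orange covers are snapped shut, and stay so with the fingers off the unit (value of joint each of cover_a, cover_b below 0.05 rad and contact force between the fingers and housing below 0.5 N), for 0.3 s.
2. the collar has dropped over the pin and is pushed home (z of collar in the frame of housing below 0.0738 m), for 0.2 s.
At the end, for the whole second after the job is handed in: Both covers are shut (below 0.05 rad); the collar is home (its underside less than 73.8 mm above the housing's origin, home being 72 mm), at rest (below 0.02 m/s), and the fingers are still on it with more than 4 N of contact force (value of joint each of cover_a, cover_b below 0.05 rad and z of collar in the frame of housing below 0.0738 m and contact force between the fingers and collar above 4 N and linear speed of collar below 0.02 m/s); the arm keeps its last pose, push and grip.
It fails at once if a bystander is moved more than 30 mm (distance of any of driver, screwdriver, mug, parts_tray, mouse, spare_ring, flux_jar from where it was at the start of the episode above 0.03 m).
It also fails if it takes over 67 s, if anything falls off the work surface, if the arm or the gripper's body presses on something with over 40 N, if the wrist force passes 120 N, or if a joint passes its speed limit or range.

ROBOT

A 7-joint arm with a two-finger parallel gripper is mounted at the origin on the work surface. World frame = base frame: x ahead of the robot, y to its left, z up, the work surface at z = 0. Lengths are in mm, angles in rad, forces in N, time in s.
With the tool pointing down it reaches from about 425 to 950 mm from the base axis. Payload 4.7 kg.
Tool frame: the origin (TCP) lies midway between the tips of the shut fingers; the grasp point (between the pads) lies ctrl.grasp_offset behind it (ctrl.grasp_offset is the distance from the TCP to the grasp point, in mm); z points along the fingers, y is the line along which they close (so a half turn about z gives the same grasp; the last joint's range is limited). The gripper opens to 87 mm and grips with 3 to 60 N. Pads are 19 mm wide; open, the fingers measure 117 mm over their backs; the gripper's body (75 mm by 190 mm) begins 51 mm behind the grasp point.
Start: joints at [1.244, 0.469, -0.049, 1.532, 0.024, 1.141, -0.082], TCP at [198.104, -645.294, 222.573] pointing down, gripper open.
Joint ranges: [-2.59, 2.59], [-0.33, 1.99], [-1.39, 1.29], [0.1, 2.45], [-1.04, 4.18], [0.21, 1.99], [-2.66, 2.66]. Speed limits (rad/s): [2.57, 2.57, 3.14, 3.14, 3.14, 3.14, 3.14].

INTERFACE

Orientations are given as a 3x3 rotation matrix whose columns are the frame's x, y, z axes.
In Python, from plant import sensors, vision, hand_in, spot_in, ctrl gives the robot as it stands. The module is installed in compiled form; this text tells all that it offers.
- The arm moves only by the shell command python3 -m handwheel 'ROWS'. ROWS is JSON, a list of rows, each a list of 5 numbers: the finger opening in mm, from 0 to 87, then the shift along the world's x, y, z in mm, then the turn about the world's z in rad. In form: [[gripper, tx, ty, tz, turn], ...]. A call has 1 to 10 rows; each row is the pose to reach, as a shift and turn from the pose commanded when the call began; what a row does not reach only later rows make up. A row lasts 1/8 s, in which the tool goes at most 62.5 mm and 10.7 degrees, less where a joint would pass 70% of its speed; a pose out of reach is approached as far as the arm can. A call with a gripper value outside its range is refused whole. The fingers move at their own pace and stop on an object; the grip force is fixed at half the most. Time passes only in rows, so rows that repeat a pose let the fingers close. It gives the time, the measured TCP pose, the force, the opening and the grip force at its end, in the units of the state.
- sensors.state(): the state, without advancing time (a new reading comes with each control period).
- vision.grab_frame(name): name is "side" or "top" or "wrist"; returns (picture, depth): 480x640x3 uint8, red, green, blue; 480x640 float32, mm along the optical axis (not along the pixel's ray), 0 where there is no reading.
- vision.calibration(name): a dict with "fx", "fy", "cx", "cy" (pixels), "R" (3x3) and "t" (3): a world point X has camera coordinates R X + t; the wrist camera has in their place "T_tool_cam" (4x4, takes a point from camera to tool coordinates, whose origin is the TCP and whose axes are the flange's). Camera axes: x right, y down, z forward; pixel columns grow to the right and rows downward; lengths in mm; the calibration is good to about 2 mm. A picture is of the moment at which its call begins: read the wrist's pose just before it. calibration takes no time and is no camera call.
- hand_in(): hands the job in; it is judged then, once.
Trained networks look in the newest picture that a camera, given by its name, has taken for a name from the list of things; names that differ only in an ending like _2 or _b are one class to them, and where a whole thing is asked for, a point or a joint stands for the part that bears it (a point fixed in the world has none). Each returns a list of dicts, best first, with "p" (0 to 1); they miss things now and then, are a little off and sometimes report something else, mostly with a low value. They report only what shows in the picture. A call takes as long as a camera call.
- spot_in(camera, label): "rect" ([left, top, width, height] in pixels, round what is visible of it).
The state is a dict: "time": time; "joint_pos": joint angles; "joint_velocities": joint speeds; "joint_efforts": joint torques, N m; "tcp_pos": TCP position; "eef_rot": TCP orientation; "force": force on the tool from outside, world axes, zero at the start; "moment": the same for the moment, N m; "opening": finger opening in mm; "grasp_force": force on a finger pad.
Only numpy, scipy, OpenCV 4.12 (cv2) and the standard library are available. Lean on these libraries where they do the work, as an engineer would, in place of code of your own. Each camera call takes 0.05 s, during which the arm holds its last target. There are 200 camera calls.

## Working session

There is one attempt and no reset: what is moved stays moved. The work goes in short steps, Python scripts to look and compute and a shell command to move; the robot and the scene stay as the last step left them, time stands still between calls to the robot, and variables do not carry over. Pictures are saved under pics/ and viewed, at most 10 in all, crops included, and the job is handed in when it is done.

```bash
mkdir -p pics; cat > h.py <<'E'
import numpy as np, cv2
from plant import sensors, vision, hand_in, spot_in, ctrl
def world(cam, mask_or_uv, depth, st=None):
    c=vision.calibration(cam)
    u,v=mask_or_uv; d=depth
    P=np.stack([(u-c['cx'])*d/c['fx'],(v-c['cy'])*d/c['fy'],d],-1)
    if 'R' in c: return (P-np.array(c['t']))@np.array(c['R'])
    T=np.array(c['T_tool_cam']); P=P@T[:3,:3].T+T[:3,3]
    return P@np.array(st['eef_rot']).T+np.array(st['tcp_pos'])
def grab(cam,name):
    st=sensors.state(); im,d=vision.grab_frame(cam)
    cv2.imwrite(f'pics/{name}.png',im[:,:,::-1]); np.savez(f'{name}.npz',im=im,d=d)
    vv,uu=np.mgrid[:480,:640]
    return im,d,world(cam,(uu,vv),d,st),st
E
python3 - <<'E'
from h import *
print(ctrl.grasp_offset)
for cam in ['top','side']:
    im,d,W,st=grab(cam,cam+'0')
    print(cam,W[240,320])
    for l in ['housing','collar','cover_a','turret_top','spare_ring','mug','flux_jar','driver']:
        print(l,[(r['rect'],round(r['p'],2)) for r in spot_in(cam,l)[:3]])
print(sensors.state())
a=cv2.imread('pics/top0.png');b=cv2.imread('pics/side0.png')
cv2.imwrite('pics/both0.png',cv2.resize(np.vstack([a,b]),(400*1,600)))
E
```

```text
18.700000000000003
top [549.71441196 -34.36689576  74.2226614 ]
housing [([227.7, 209.9, 119.4, 93.4], 0.71)]
collar [([272.1, 238.0, 24.1, 19.4], 0.93)]
cover_a [([242.3, 242.2, 34.2, 41.4], 0.86), ([293.5, 218.4, 35.3, 42.1], 0.56)]
turret_top [([225.6, 212.7, 123.1, 91.6], 0.89)]
spare_ring [([445.6, 311.1, 20.4, 21.7], 0.52)]
mug [([428.8, 172.4, 55.8, 41.6], 0.59)]
flux_jar []
driver [([447.7, 214.7, 23.0, 72.9], 0.82), ([221.6, 211.9, 127.0, 91.7], 0.2)]
side [510.96123386  13.36150282  49.48808818]
housing [([280.5, 197.1, 94.8, 94.0], 0.84)]
collar [([312.7, 207.4, 22.3, 25.5], 0.64)]
cover_a [([321.9, 234.1, 38.1, 17.2], 0.98), ([292.9, 193.4, 35.2, 32.4], 0.79), ([313.4, 204.6, 21.3, 24.3], 0.73)]
turret_top [([279.2, 192.5, 98.1, 95.7], 0.6)]
spare_ring [([252.2, 386.8, 29.8, 28.7], 0.86), ([275.3, 194.1, 101.4, 97.4], 0.43)]
mug [([405.8, 341.3, 49.3, 72.5], 0.97), ([296.8, 160.7, 42.4, 23.6], 0.59)]
flux_jar [([243.5, 450.9, 38.0, 29.1], 0.57), ([312.7, 206.2, 21.7, 23.5], 0.54)]
driver [([313.8, 381.4, 87.8, 30.8], 0.87), ([339.7, 154.7, 49.0, 27.0], 0.25)]
{'time': 0.9, 'joint_pos': array([ 1.24408098,  0.46860904, -0.04860994,  1.53249118,  0.02410741,
        1.14100454, -0.08228962]), 'joint_velocities': array([ 0.00085313,  0.00100817,  0.00019846, -0.00129838,  0.00071567,
       -0.00042835,  0.00048677]), 'joint_efforts': array([-6.19825423e-04, -5.07816982e+01, -8.06376594e-02, -2.36454874e+01,
       -6.12262613e-02,  3.11260228e-02,  1.06349788e-05]), 'tcp_pos': array([ 198.1210756 , -645.29155477,  222.57053021]), 'eef_rot': array([[ 9.55970395e-01,  2.93463117e-01,  5.76096794e-05],
       [ 2.93463121e-01, -9.55970394e-01, -5.70993128e-05],
       [ 3.83166055e-05,  7.14915689e-05, -9.99999997e-01]]), 'force': array([-0.2046324 ,  0.11753796, -0.06628856]), 'moment': array([0.00585801, 0.02842954, 0.03662781]), 'grasp_force': 0.0, 'opening': 87.09487324829114}
```

View picture.

View pics/top0.png

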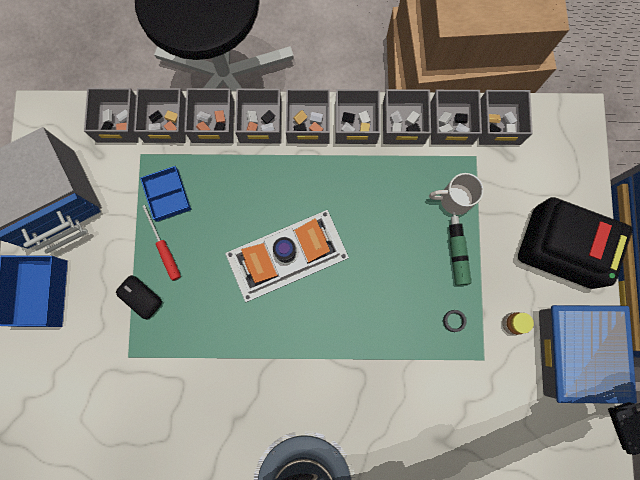

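View pics/side0.png

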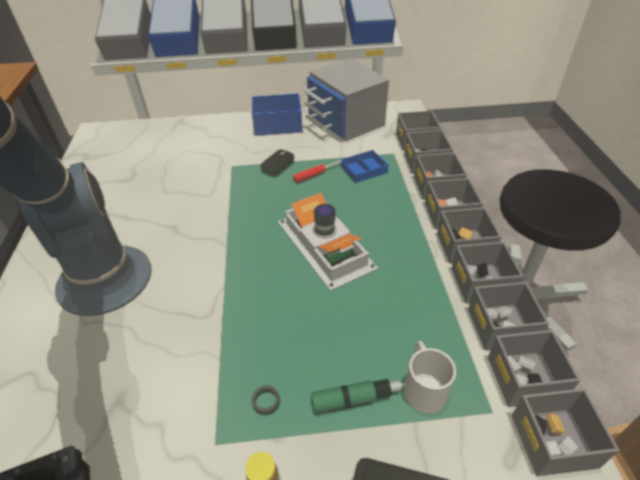

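```bash
python3 - <<'E'
from h import *
vv,uu=np.mgrid[:480,:640]
for cam in ['top','side']:
    z=np.load(cam+'0.npz'); im,d=z['im'],z['d']; W=world(cam,(uu,vv),d)
    hsv=cv2.cvtColor(im,cv2.COLOR_RGB2HSV)
    # orange
    m=((hsv[...,0]>3)&(hsv[...,0]<20)&(hsv[...,1]>150)&(hsv[...,2]>100)&(d>0)).astype(np.uint8)
    n,lab,s,c=cv2.connectedComponentsWithStats(m)
    for i in range(1,n):
        if s[i,4]>100:
            P=W[lab==i]; mu=np.median(P,0); _,_,V=np.linalg.svd(P-mu,full_matrices=False)
            print(cam,s[i],mu.round(1),'normal',V[2].round(3),P[:,2].min().round(),P[:,2].max().round())
    r=spot_in and ({'top':(272,238,24,19),'side':(313,207,22,25)}[cam])
    x,y,w,h=r; P=W[y-4:y+h+4,x-4:x+w+4].reshape(-1,3)
    P=P[(P[:,2]>90)]; print(cam,'collar',len(P),P.mean(0),P.max(0),P.min(0))
    T=P[P[:,2]>105]; print(len(T), T.mean(0), (T.max(0)+T.min(0))/2)
E
```

```text
top [294 219  36  43 717] [550.5 -13.6  63.4] normal [ 0.201 -0.48  -0.854] 10.0 86.0
top [242 243  35  40 707] [496.9 104.9  66.8] normal [-0.242  0.54  -0.806] 2.0 90.0
top collar 454 [521.76321484  44.89647585 121.57991984] [ 549.80266825   70.42957297 1312.0043143 ] [329.1639147  -31.32422288  90.08583405]
433 [522.62076866  45.06734263 122.84940684] [439.48329147  19.55267505 708.76630659]
side [293 194  31  32 395] [485.2 102.4  70.3] normal [ 0.255 -0.56   0.789] 8.0 86.0
side [321 235  38  17 258] [552.9 -23.8  72. ] normal [-0.205  0.461  0.863] 52.0 83.0
side collar 397 [525.28515421  37.44547648 109.47415694] [551.60000048  71.68257453 813.1684131 ] [ 449.72598943 -766.59961248   90.19346235]
291 [525.91335406  41.10690411 113.56913757] [ 500.66299496 -347.45851897  459.14957156]
```

The top view shows the housing at about (287, 255) px with both orange covers open and the collar between them at (284, 249). The side view agrees, with the collar at (324, 220). The bystanders are all well away from the housing. I'm moving above it for a wrist view.

```bash
python3 -m handwheel '[[87,100,200,80,0.4],[87,325,689,80,1.68],[87,325,689,80,1.68],[87,325,689,80,1.68],[87,325,689,80,1.68],[87,325,689,80,1.68],[87,325,689,80,1.68],[87,325,689,80,1.68],[87,325,689,80,1.68],[87,325,689,80,1.68]]'; python3 -c "
from h import *
s=sensors.state();print(s['tcp_pos'],s['eef_rot'][:,1],s['joint_pos'])"
```

```text
time: 2.15
tcp_pos: [463.2, -83.6, 291.3]
eef_rot: [[-0.396, 0.918, 0.001], [0.918, 0.396, -0.001], [-0.001, 0.001, -1.0]]
force: [0.5, 0.4, -0.0]
opening: 86.8
grasp_force: 0.0
[463.15563777 -83.55934031 291.26955419] [9.18148987e-01 3.96234569e-01 7.76748993e-04] [ 0.71739056  0.12085821 -0.68031593  1.87523727  0.08333976  1.17217884
  0.41575029]
```

```bash
python3 -m handwheel '[[87,60,128,10,0],[87,60,128,10,0],[87,60,128,10,0],[87,60,128,10,0],[87,60,128,10,0]]'; python3 - <<'E'
from h import *
im,d,W,st=grab('wrist','w0')
print(st['tcp_pos'],st['joint_pos'].round(2))
for l in ['housing','collar','cover_a','cover_b']:
    print(l,[(r['rect'],round(r['p'],2)) for r in spot_in('wrist',l)[:3]])
np.save('W0.npy',W)
hsv=cv2.cvtColor(im,cv2.COLOR_RGB2HSV)
m=((hsv[...,0]>3)&(hsv[...,0]<20)&(hsv[...,1]>150)&(hsv[...,2]>80)&(d>0)).astype(np.uint8)
m=cv2.erode(m,np.ones((5,5)))
n,lab,s,c=cv2.connectedComponentsWithStats(m)
for i in range(1,n):
    if s[i,4]>300:
        P=W[lab==i]; mu=np.median(P,0); _,_,V=np.linalg.svd(P-mu,full_matrices=False)
        print(s[i],mu.round(1),V[2].round(3),P.min(0).round(),P.max(0).round())
E
```

```text
time: 2.78
tcp_pos: [522.2, 41.3, 300.4]
eef_rot: [[-0.394, 0.919, -0.001], [0.919, 0.394, -0.001], [-0.001, -0.001, -1.0]]
force: [-0.6, -0.3, -0.5]
opening: 87.1
grasp_force: 0.0
[522.24660382  41.25032522 300.38864885] [ 0.48  0.24 -0.76  1.75  0.17  1.22  0.08]
housing [([265.0, 70.4, 118.8, 228.5], 0.9), ([287.6, 232.2, 81.6, 62.7], 0.23)]
collar [([295.5, 180.0, 56.8, 53.7], 0.8)]
cover_a [([276.0, 100.5, 93.6, 62.8], 0.97), ([288.6, 232.7, 76.7, 62.8], 0.89)]
cover_b [([276.0, 100.5, 93.6, 62.8], 0.97), ([288.6, 232.7, 76.7, 62.8], 0.89)]
[ 282  108   84   54 3575] [495.  109.5  70.6] [ 0.238 -0.534  0.811] [455.  71.  49.] [545. 144.  87.]
[ 289  237   72   53 3312] [552.6 -12.9  65.9] [-0.209  0.473  0.856] [507. -51.  48.] [597.  25.  81.]
```

View pics/w0.png

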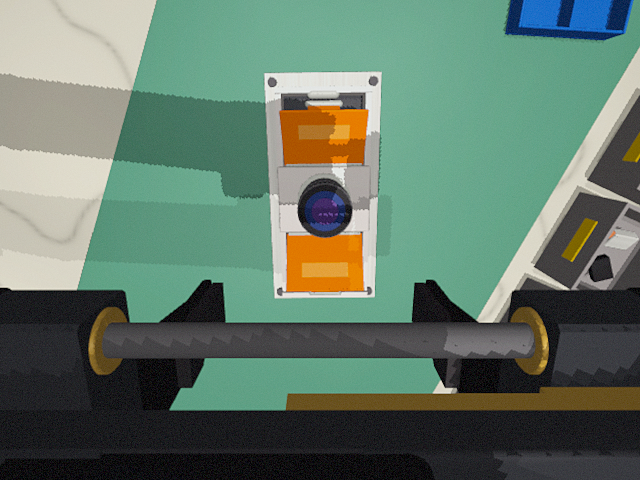

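The wrist view shows the collar at (324, 208). The far cover is at (325, 137), the near one at (326, 264), and the base plate spans rows 70–298. Next I'm fitting the axis and centre.

```bash
python3 - <<'E'
from h import *
W=np.load('W0.npy'); im=np.load('w0.npz')['im']; d=np.load('w0.npz')['d']
A=W[175:240,290:360].reshape(-1,3)
def circ(T,tag):
    (c,r)=cv2.minEnclosingCircle(T[:,:2].astype(np.float32)); print(tag,len(T),'z',np.median(T[:,2]).round(1),np.array(c).round(1),round(r,1),'mean',T.mean(0).round(1))
T=A[(A[:,2]>104)&(A[:,2]<120)]; circ(T,'wrist collar')
for cam,(x,y,w,h) in {'top':(268,234,32,28),'side':(308,203,32,34)}.items():
    dd=np.load(cam+'0.npz')['d']; vv,uu=np.mgrid[y:y+h,x:x+w]
    P=world(cam,(uu,vv),dd[y:y+h,x:x+w]).reshape(-1,3); T=P[(P[:,2]>104)&(P[:,2]<120)]; circ(T,cam)
sub=W[60:310,255:395]; hsv=cv2.cvtColor(im,cv2.COLOR_RGB2HSV)[60:310,255:395]
print('bench z',np.median(W[330:360,290:340,2]), np.median(W[60:180,420:480,2]))
m=(hsv[...,1]<60)&(hsv[...,2]>110)&(sub[...,2]<60)
P=sub[m]; P=P[np.linalg.norm(P[:,:2]-[523,44],axis=1)<160]
r=cv2.minAreaRect(P[:,:2].astype(np.float32)); print('plate',r, np.percentile(P[:,2],[2,10,50]))
B=P[(P[:,2]>45)&(P[:,2]<56)];print('block top',np.median(B[:,2]),B.mean(0), cv2.minAreaRect(B[:,:2].astype(np.float32)))
E
```

```text
wrist collar 2416 z 111.5 [526.2  48.6] 26.2 mean [525.9  49.3 111.5]
top 430 z 111.7 [525.   45.8] 26.3 mean [524.4  45.8 111.7]
side 298 z 111.3 [525.3  46.5] 27.4 mean [526.2  43.5 111. ]
bench z 386.87879354288077 -0.09491514477051055
plate ((526.1945190429688, 46.69573974609375), (131.9266357421875, 273.92242431640625), 23.838808059692383) [ 1.14635514  4.56954491 40.96146549]
block top 49.116609693203884 [520.00548492  62.11314826  48.88588129] ((526.2318115234375, 48.56190490722656), (100.23722076416016, 231.94696044921875), 23.832881927490234)
```

```bash
python3 -m handwheel '[[0,-29,79,-40,0.01],[0,-29,79,-100,0.01],[0,-29,79,-160,0.01],[0,-29,79,-185,0.01],[0,-29,79,-185,0.01],[0,-29,79,-185,0.01],[0,-29,79,-185,0.01],[0,-29,79,-185,0.01]]'
```

```text
time: 4.03
tcp_pos: [494.5, 121.8, 117.0]
eef_rot: [[-0.404, 0.915, 0.003], [0.915, 0.404, 0.0], [-0.001, 0.003, -1.0]]
force: [0.2, 0.1, -0.1]
opening: 14.7
grasp_force: 0.0
```

```bash
python3 -m handwheel '[[0,0,-1,-15,0],[0,0,-1,-30,0],[0,0,-1,-40,0],[0,0,-1,-48,0],[0,0,-1,-54,0],[0,0,-1,-60,0],[0,0,-1,-64,0],[0,0,-1,-67,0],[0,0,-1,-69,0],[0,0,-1,-69,0]]'
```

```text
time: 5.28
tcp_pos: [493.8, 121.0, 47.2]
eef_rot: [[-0.405, 0.914, 0.001], [0.914, 0.405, -0.0], [-0.0, 0.001, -1.0]]
force: [-2.4, 0.3, 7.6]
opening: 0.1
grasp_force: 3.8
```

```bash
python3 -m handwheel '[[0,0,0,-1.5,0],[0,0,0,-3,0],[0,0,0,-3,0]]'
```

```text
time: 5.65
tcp_pos: [494.0, 121.1, 45.2]
eef_rot: [[-0.405, 0.914, 0.001], [0.914, 0.405, -0.001], [-0.001, 0.001, -1.0]]
force: [-4.9, 0.1, 15.7]
opening: 0.4
grasp_force: 8.0
```

```bash
python3 -m handwheel '[[0,0,0,30,0],[0,0,0,90,0],[0,25,-60,120,0],[0,40,-90,120,0],[0,40,-90,120,0]]'
cat >> h.py <<'E'
def covers(name):
    im,d,W,st=grab('wrist',name)
    hsv=cv2.cvtColor(im,cv2.COLOR_RGB2HSV)
    m=((hsv[...,0]>3)&(hsv[...,0]<20)&(hsv[...,1]>150)&(hsv[...,2]>60)&(d>0)).astype(np.uint8)
    m=cv2.erode(m,np.ones((5,5)))
    n,lab,s,c=cv2.connectedComponentsWithStats(m)
    for i in range(1,n):
        if s[i,4]>300:
            P=W[lab==i]; mu=np.median(P,0); _,_,V=np.linalg.svd(P-mu,full_matrices=False)
            n_=V[2]*np.sign(V[2,2]); print(s[i],mu.round(1),n_.round(3),'signed tilt',np.arcsin(n_[:2]@[-.404,.915]).round(3))
    return im,d,W,st
E
python3 -c "
from h import *
covers('w1')"
```

```text
time: 6.28
tcp_pos: [535.1, 26.0, 163.6]
eef_rot: [[-0.398, 0.918, 0.001], [0.918, 0.398, -0.002], [-0.002, 0.0, -1.0]]
force: [-0.6, 1.9, 0.1]
opening: 0.4
grasp_force: 0.0
[ 259  103   85   44 2722] [490.3  93.2  48. ] [ 0.003 -0.006  1.   ] signed tilt -0.006
[ 266  259  107   30 2121] [5.443e+02 2.000e-01 5.590e+01] [-0.21   0.474  0.855] signed tilt 0.545
```

View pics/w1.png

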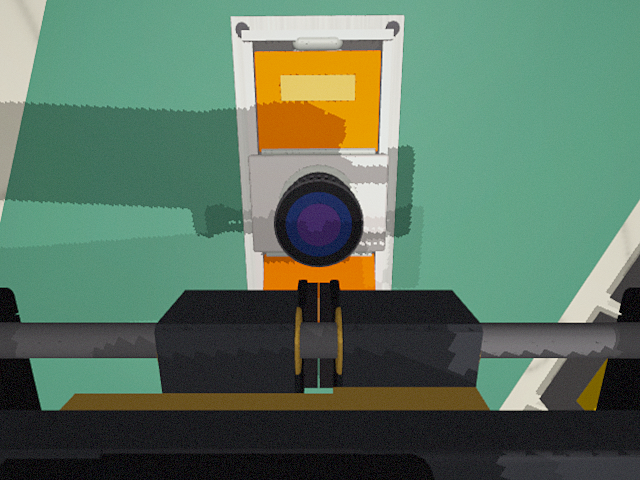

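The far cover, at (318, 100) px, is level with tilt ≈ 0, so it is latched. The near cover at (318, 270) is still open, so I'm pressing that one next.

```bash
python3 -m handwheel '[[0,24,-57,0,0],[0,24,-57,-20,0],[0,24,-57,-50,0],[0,24,-57,-75,0],[0,24,-57,-85,0],[0,24,-57,-95,0],[0,24,-57,-105,0],[0,24,-57,-113,0],[0,24,-57,-118,0],[0,24,-57,-120,0]]'; python3 -m handwheel '[[0,0,0,0,0],[0,0,0,30,0],[0,0,0,90,0],[0,-10,40,140,0],[0,-10,40,140,0],[0,-10,40,140,0]]'; python3 - <<'E'
from h import *
im,d,W,st=covers('w2'); print(st['joint_pos'].round(2),st['tcp_pos'])
A=W[100:300,200:440].reshape(-1,3); T=A[(A[:,2]>104)&(A[:,2]<120)]
c,r=cv2.minEnclosingCircle(T[:,:2].astype(np.float32)); print(c,r,np.median(T[:,2]))
E
```

```text
time: 7.58
tcp_pos: [558.4, -26.4, 45.0]
eef_rot: [[-0.405, 0.914, 0.001], [0.914, 0.405, -0.001], [-0.002, 0.001, -1.0]]
force: [-3.7, -1.5, 15.9]
opening: 0.6
grasp_force: 8.0
time: 8.32
tcp_pos: [547.1, 13.4, 183.1]
eef_rot: [[-0.405, 0.914, -0.001], [0.914, 0.405, -0.001], [-0.0, -0.001, -1.0]]
force: [-0.2, -0.4, -0.4]
opening: 0.3
grasp_force: 0.0
[ 257  104   86   19 1099] [492.4  85.8  48. ] [ 0.002 -0.006  1.   ] signed tilt -0.006
[ 262  233  100   56 3524] [549.   -6.9  48. ] [-0.002  0.003  1.   ] signed tilt 0.003
[ 0.48  0.4  -0.74  1.85  0.31  1.01  0.03] [547.06440872  13.3974343  183.14608931]
(526.2408447265625, 48.26163101196289) 26.235736846923828 111.57716499137226
```

Both covers now read as level. I'm opening the gripper above the collar and pre-turning counter-clockwise so the wrist has range for the clockwise turn.

```bash
python3 -m handwheel '[[87,-21,34,0,0.2],[87,-21,34,0,0.5],[87,-21,34,-20,0.5],[87,-21,34,-40,0.5],[87,-21,34,-40,0.5],[87,-21,34,-40,0.5],[87,-21,34,-40,0.5],[87,-21,34,-40,0.5],[87,-21,34,-60,0.5],[87,-21,34,-60,0.5]]';  python3 -c "
from h import *
print(sensors.state()['joint_pos'].round(2))"
```

```text
time: 9.62
tcp_pos: [525.0, 47.2, 121.6]
eef_rot: [[-0.794, 0.608, -0.004], [0.608, 0.794, -0.001], [0.003, -0.003, -1.0]]
force: [-0.2, -0.3, -0.4]
opening: 85.5
grasp_force: 0.0
[ 0.47  0.48 -0.82  1.95  0.44  0.91  0.34]
```

```bash
python3 -m handwheel '[[87,0.5,0.5,-20,0],[87,0.5,0.5,-42,0],[87,0.5,0.5,-42,0],[48,0.5,0.5,-42,0],[48,0.5,0.5,-42,0],[48,0.5,0.5,-42,0],[48,0.5,0.5,-42,0],[48,0.5,0.5,-42,0],[48,0.5,0.5,-42,0]]'
```

```text
time: 10.75
tcp_pos: [526.7, 47.5, 81.6]
eef_rot: [[-0.794, 0.609, -0.001], [0.609, 0.794, -0.001], [-0.0, -0.002, -1.0]]
force: [-0.6, -1.5, 0.8]
opening: 51.4
grasp_force: 30.0
```

```bash
python3 -m handwheel '[[48,0,0,-3,0],[48,0,0,-6,0],[48,0,0,-7,0],[48,0,0,-7,0],[48,0,0,-7,0]]'
```

```text
time: 11.38
tcp_pos: [526.7, 47.5, 76.2]
eef_rot: [[-0.794, 0.609, -0.001], [0.609, 0.794, -0.003], [-0.001, -0.003, -1.0]]
force: [-8.1, -6.3, 19.0]
opening: 51.9
grasp_force: 30.0
```

```bash
python3 -m handwheel '[[48,0,0,0.7,-0.1],[48,0,0,0.7,-0.2],[48,0,0,0.7,-0.3],[48,0,0,0.7,-0.38],[48,0,0,0.7,-0.46],[48,0,0,0.7,-0.54],[48,0,0,0.7,-0.54]]'; python3 -c "
from h import *
s=sensors.state();print(s['joint_pos'].round(2),s['moment'])"
```

```text
time: 12.25
tcp_pos: [526.2, 47.0, 76.4]
eef_rot: [[-0.367, 0.93, -0.002], [0.93, 0.367, -0.003], [-0.003, -0.003, -1.0]]
force: [-7.2, -6.0, 15.1]
opening: 51.5
grasp_force: 30.0
[ 0.33  0.5  -0.64  1.99  0.42  0.79 -0.18] [-1.14248579  1.39935782 -0.14790937]
```

```bash
python3 -m handwheel '[[48,0,0,0,-0.08],[48,0,0,0,-0.16],[48,0,0,0,-0.24],[48,0,0,0,-0.32],[48,0,0,0,-0.32]]'; python3 -c "
from h import *
s=sensors.state();print(s['joint_pos'].round(2),s['moment'])"
```

```text
time: 12.88
tcp_pos: [525.7, 47.0, 76.3]
eef_rot: [[-0.056, 0.998, -0.003], [0.998, 0.056, -0.004], [-0.003, -0.003, -1.0]]
force: [-8.2, -5.3, 16.0]
opening: 51.3
grasp_force: 30.0
[ 0.27  0.48 -0.56  1.99  0.36  0.77 -0.45] [-1.19832073  1.6277772  -0.07642792]
```

```bash
python3 -m handwheel '[[48,0,0,0,-0.08],[48,0,0,0,-0.16],[48,0,0,0,-0.24],[48,0,0,0,-0.24]]'; python3 -c "
from h import *
s=sensors.state();print(s['joint_pos'].round(2),s['moment'])"
```

```text
time: 13.38
tcp_pos: [525.4, 46.9, 76.3]
eef_rot: [[0.183, 0.983, -0.003], [0.983, -0.183, -0.004], [-0.004, -0.003, -1.0]]
force: [-9.5, -5.6, 17.7]
opening: 50.9
grasp_force: 30.0
[ 0.23  0.46 -0.5   2.    0.32  0.76 -0.65] [-1.16345668  1.80929322 -0.05654094]
```

```bash
python3 -m handwheel '[[48,-0.8,-0.5,0,-0.08],[48,-0.8,-0.5,0,-0.16],[48,-0.8,-0.5,0,-0.24],[48,-0.8,-0.5,0,-0.24]]'; python3 -c "
from h import *
s=sensors.state();print(s['joint_pos'].round(2),s['moment'])"
```

```text
time: 13.88
tcp_pos: [525.1, 47.0, 76.4]
eef_rot: [[0.411, 0.911, -0.002], [0.911, -0.411, -0.003], [-0.003, -0.001, -1.0]]
force: [-8.3, -4.7, 16.0]
opening: 51.2
grasp_force: 30.0
[ 0.18  0.45 -0.44  2.    0.28  0.75 -0.86] [-0.9775501   1.56704926 -0.06357269]
```

```bash
python3 -m handwheel '[[48,0,0,0,-0.08],[48,0,0,0,-0.16],[48,0,0,0,-0.24],[48,0,0,0,-0.24]]'; python3 -c "
from h import *
s=sensors.state();print(s['joint_pos'].round(2),s['moment'])"
```

```text
time: 14.38
tcp_pos: [524.7, 47.2, 76.3]
eef_rot: [[0.616, 0.788, -0.003], [0.788, -0.616, -0.002], [-0.004, -0.001, -1.0]]
force: [-8.4, -3.7, 17.0]
opening: 51.0
grasp_force: 30.0
[ 0.14  0.44 -0.39  2.    0.24  0.74 -1.06] [-0.92903165  1.76624488 -0.11287554]
```

```bash
python3 -m handwheel '[[48,-0.5,0,0,-0.08],[48,-0.5,0,0,-0.16],[48,-0.5,0,0,-0.24],[48,-0.5,0,0,-0.24]]'; python3 -c "
from h import *
s=sensors.state();print(s['joint_pos'].round(2),s['moment'])"
```

```text
time: 14.88
tcp_pos: [524.5, 47.5, 76.3]
eef_rot: [[0.785, 0.619, -0.002], [0.619, -0.785, -0.002], [-0.003, -0.0, -1.0]]
force: [-8.0, -3.2, 14.8]
opening: 51.3
grasp_force: 30.0
[ 0.09  0.43 -0.33  2.01  0.2   0.74 -1.27] [-0.72047846  1.66966698 -0.01162006]
```

```bash
python3 -m handwheel '[[48,-0.5,0,0,-0.08],[48,-0.5,0,0,-0.16],[48,-0.5,0,0,-0.24],[48,-0.5,0,0,-0.24]]'; python3 -c "
from h import *
s=sensors.state();print(s['joint_pos'].round(2),s['moment'])"
```

```text
time: 15.38
tcp_pos: [524.3, 47.8, 75.1]
eef_rot: [[0.909, 0.416, -0.002], [0.416, -0.909, -0.001], [-0.002, -0.0, -1.0]]
force: [-4.5, -1.4, 4.0]
opening: 51.7
grasp_force: 30.0
[ 0.04  0.43 -0.27  2.01  0.17  0.72 -1.47] [-0.37074199  1.02636555 -0.02998702]
```

The force fell from 15 N to 4 N and z dropped at about 118° of turn, so the keyway has been found. I'm pushing it home.

```bash
python3 -m handwheel '[[48,0,0,-2,0],[48,0,0,-4,0],[48,0,0,-6,0],[48,0,0,-7,0],[48,0,0,-7,0],[48,0,0,-7,0]]'; python3 -c "
from h import *
s=sensors.state();print(s['joint_pos'].round(2),s['moment'])"
```

```text
time: 16.12
tcp_pos: [524.4, 47.8, 69.6]
eef_rot: [[0.909, 0.416, -0.002], [0.416, -0.909, -0.001], [-0.002, 0.0, -1.0]]
force: [-8.8, -2.5, 17.2]
opening: 51.7
grasp_force: 30.0
[ 0.04  0.44 -0.27  2.01  0.17  0.71 -1.47] [-0.52212328  1.99334447  0.09593255]
```

```bash
python3 -m handwheel '[[48,0.5,0,-1,0],[48,0.5,0,-1,0],[48,0.5,0,-1,0],[48,0.5,0,-1,0]]'; python3 - <<'E'
from h import *
im,d,W,st=covers('w3'); print(st['tcp_pos'],st['force'])
A=W[100:330,200:440].reshape(-1,3); A=A[np.linalg.norm(A[:,:2]-[526,47.5],axis=1)<20]
print('collar top z',np.percentile(A[:,2],[5,25,50,75,90]),len(A))
E
```

```text
time: 16.62
tcp_pos: [524.5, 47.8, 69.4]
eef_rot: [[0.909, 0.416, -0.003], [0.416, -0.909, -0.001], [-0.003, 0.0, -1.0]]
force: [-11.7, -3.1, 24.4]
opening: 51.6
grasp_force: 30.0
[ 109  201  129  120 9496] [511.5 120.6  48.3] [ 0.006 -0.008  1.   ] signed tilt -0.01
[ 400  205  129  116 8217] [570.4  -9.5  48.1] [-0.002  0.006  1.   ] signed tilt 0.006
[524.45274904  47.77803575  69.41316912] [-11.73905975  -3.14908949  24.41286531]
collar top z [ 98.48280452  99.0942603   99.51312253  99.9215376  100.30366774] 2793
```

View pics/w3.png

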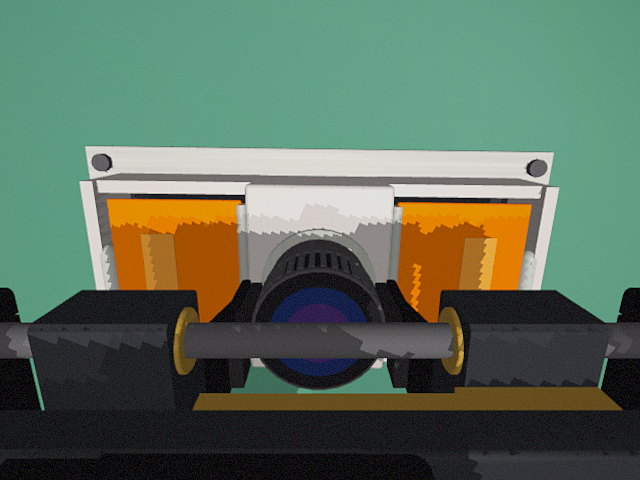

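The picture shows both covers level, at (175, 260) and (465, 260) px. The collar, at (318, 320), is held between the fingers with its top at 99.5 mm, 12 mm below where it started, so it is home. Pushing 1 mm further only raised the force, as a firm stop would.

```bash
python3 -c "
from h import *
print(hand_in())"
```

```text
the job is handed in; nothing more can be done
None
```

Handed in at about 17 s: both covers measured shut, and the collar, after about 118° of clockwise turn, was home and still gripped against its spring; the hand-in returned no verdict.

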